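Run the spice jar on the cordless jar shaker

ROBOT

A 7-joint arm with a two-finger parallel gripper is mounted at the origin on a cart in front of the work surface, level with it; the furniture and walls round the work are solid. World frame = base frame: x ahead of the robot, y to its left, z up, the work surface at z = 0. Lengths are in m, angles in rad, forces in N, time in s.
With the tool pointing down it reaches from about 0.4 to 0.85 m from the base axis. Payload 10.4 kg.
Tool frame: the origin (TCP) lies on the centre line of the jaws, within the pads' length; the fingertips stand 14 mm ahead of it and the grasp point (between the pads) lies 5 mm behind it (manip.tip_reach is the distance from the TCP to the fingertips, in m); z points along the fingers, y is the line along which they close (so a half turn about z gives the same grasp; the last joint's range is limited). The gripper opens to 85 mm and grips with 20 to 120 N. Pads are 22 mm wide; open, the fingers measure 114 mm over their backs; the gripper's body (76 mm by 85 mm) begins 54 mm behind the grasp point. The pads swing forward as they close: fully open they stand 13 mm farther back than shut.
Start: joints at [1.157, 0.332, -0.065, 1.46, 0.022, 1.35, -0.088], TCP at [0.238, -0.578, 0.245] pointing down, gripper open.
Joint ranges: [-2.6, 2.6], [-0.5, 2.12], [-1.47, 1.34], [0.16, 2.42], [-1.27, 4.41], [0.06, 2.06], [-2.6, 2.6]. Speed limits (rad/s): [2.22, 2.22, 2.79, 2.79, 3.14, 3.14, 3.14].

INTERFACE

Orientations are given as a unit quaternion [x, y, z, w].
In Python, from workcell import manip gives the robot as it stands.
- The arm moves only by the shell command python3 -m pendant 'ROWS' [FORCE]. ROWS is JSON, a list of rows, each a list of 7 numbers: the shift along the tool's x, y, z in units of 50 mm (1.0 is 50 mm), then the turn, a rotation vector about the tool's x, y, z in units of 8 degrees (1.0 is 8 degrees), then the opening, from -1 (shut) to 1 (fully open), so that 0 is half open. In form: [[dx, dy, dz, ax, ay, az, jaw], ...]. A call has exactly 10 rows; each row is the pose to reach, as a shift and turn from the pose commanded when the call began, along the tool's axes at that moment; what a row does not reach only later rows make up. A row lasts 1/8 s, in which the tool goes at most 62.5 mm and 10.7 degrees, less where a joint would pass 70% of its speed; a pose out of reach is approached as far as the arm can. A call with a gripper value outside its range is refused whole. The fingers move at their own pace and stop on an object; FORCE is the grip in N (left out, the last holds). Time passes only in rows, so rows that repeat a pose let the fingers close, or fill a call up. It gives the time, the measured TCP pose, the force, the opening and the grip force at its end, in the units of the state.
- manip.get_obs(): the state, without advancing time (a new reading comes with each control period).
- manip.camera(name): name is "scene" or "side" or "wrist"; returns (picture, depth): 384x512x3 uint8, red, green, blue; 384x512 float32, m along the optical axis (not along the pixel's ray), 0 where there is no reading.
- manip.get_calibration(name): a dict with "fx", "fy", "cx", "cy" (pixels), "xyz" and "orientation" of the camera in the world. Camera axes: x right, y up, looking along -z (the intrinsics and any distortion apply to the point x, -y, -z); pixel columns grow to the right and rows downward; lengths in m; the calibration is good to about 2 mm. The wrist camera is an equidistant fisheye: a pixel r from the principal point sees the ray r / f radians off the axis. A picture is of the moment at which its call begins: read the wrist's pose just before it. get_calibration takes no time and is no camera call; for the wrist camera it gives the pose at the moment of the call.
- manip.hand_in(): hands the job in; it is judged then, once.
Trained networks look in the newest picture that a camera, given by its name, has taken for a name from the list of things; names that differ only in an ending like _2 or _b are one class to them, and where a whole thing is asked for, a point or a joint stands for the part that bears it (a point fixed in the world has none). Each returns a list of dicts, best first, with "p" (0 to 1); they miss things now and then, are a little off and sometimes report something else, mostly with a low value. They report only what shows in the picture. A call takes as long as a camera call. They do not tell look-alikes from the thing itself.
- manip.find_in(thing, camera): "box" ([left, top, right, bottom] in pixels, round what is visible of it).
- manip.trace(thing, camera): "pixels" (384x512 bool, what is visible of it) and "box" ([left, top, right, bottom] in pixels, round what is visible of it).
- manip.tip_of(thing, camera): "pixel" ([column, row] in pixels: a listed point, or the origin of a listed thing).
The state is a dict: "clock": time; "joint_pos": joint angles; "joint_velocities": joint speeds; "tau": joint torques, N m; "position": TCP position; "ee_rot": TCP orientation; "ft_force": force on the tool from outside, world axes, zero at the start; "torque": the same for the moment, N m; "grip_width": opening from 0.0 (shut) to 1.0 (fully open); "grasp_force": force on a finger pad.
Only numpy, scipy, OpenCV 4.12 (cv2) and the standard library are available. Lean on these libraries where they do the work, as an engineer would, in place of code of your own. Each camera call takes 0.05 s, during which the arm holds its last target. There are 200 camera calls.

TASK

Power up the cordless jar shaker and run it to loosen the caked spice: first lay the battery module in the open end of the shoe and slide it along, under the lips, fully home until the catch holds it; let go of it. Then stand the slim spice jar with the flat screw lid upright in the shaker's sprung ring cradle and, by the jar, press the cradle all the way down against its spring. Finish while still holding the jar pressed down, the battery still home; leave the other things on the worktop standing where they are.

Things in the scene. Friction and masses are not known exactly. Their poses are not given: they have to be found in the camera images.
- shaker: Jar shaker, fixed: white round drum (106 mm across, 40 mm high) with a sprung ring cradle on top and a low battery shoe (62 mm wide, floor 10 mm above the worktop) on one side, reaching 190 mm from the drum axis. Origin on the drum axis at worktop level, z up, shoe along +y, x across it. End stop of the shoe: face at y = 58 mm, 36 mm high.
- shoe_loading (a point): Point at (0, 152, 10) mm in the shaker's frame, on the floor of the shoe's open part (y = 115 to 185 mm), between side guides 20 mm high that flare from 48 to 54 mm apart: lay the battery here, its origin on this point, its long side along the shoe.
- shoe_home (a point): Point at (0, 90, 10) mm in the shaker's frame: the battery's origin lies here when home against the end stop. From y = 57 to 115 mm the channel is 48 mm wide; two lips over it, 39 mm apart, span 20 to 24 mm above the worktop. A sprung catch roller each side at y = 90 mm snaps into the battery's notches; passing takes about 11 N.
- cradle_seat (a point): Centre of the inner floor of the ring cradle, on the drum axis, 64 mm above the worktop while the cradle is up; it moves down with the cradle. The cradle is a grey round cup with a bore of about 49 mm opening to about 60 mm at the mouth; its rim is 24 mm above this point and 70 mm across outside.
- cradle (a joint): How far the sprung cradle is pressed down, in m: 0 = up, 0.018 = at its lower stop. The spring pushes up with 4 N at the top and about 11 N at the bottom; it comes up again when let go.
- battery: Battery module, dark grey upright block with black foot, 58 mm high, 0.15 to 0.31 kg, loose. Foot 44 mm wide (its x), 64 mm long (its y), 7 mm thick, outer corners bevelled, a notch 12 mm long in the middle of each long side; above it the body is 34 mm (x) by 60 mm (y). Origin at the centre of its underside, z up. Both ends are alike: either may lead.
- spice_jar: Slim round spice jar with straight sides and a flat black screw lid, 45 mm across, 105 mm high (lid from 84 mm up), about 0.11 kg, loose, standing. Origin at the centre of its underside, z up along the jar. The salt shaker is of like width but shorter, with a domed top.
- salt_shaker: Bystander: salt shaker with a domed metal top, 44 mm across, 90 mm high. Origin at the centre of its underside.
- honey_jar: Bystander: wide jar, 65 mm across, 88 mm high. Origin at the centre of its underside.
- mustard_jar: Bystander: wide jar, 62 mm across, 85 mm high. Origin at the centre of its underside.
- espresso_cup: Bystander: small cup with a handle, 62 mm across, 89 mm with the handle, 52 mm high. Origin at its underside.
There are look-alikes about, which are no part of the job. Leave any orange look-alike of the spice_jar alone.

How it is judged:
By the outcome, as a careful person would: the job done as asked, in the order asked, and still so for the second after the job is handed in, while the arm keeps its last pose, push and grip.
It also fails if it takes over 58 s, if anything falls off the work surface, if the arm or the gripper's body presses on something with over 40 N, if the wrist force passes 120 N, or if a joint passes its speed limit or range.

## Working session

There is one attempt and no reset: what is moved stays moved. The work goes in short steps, Python scripts to look and compute and a shell command to move; the robot and the scene stay as the last step left them, time stands still between calls to the robot, and variables do not carry over. Pictures are saved under pics/ and viewed, at most 10 in all, crops included, and the job is handed in when it is done.

```bash
ls; mkdir -p pics
cat > h.py <<'E'
import numpy as np, cv2
from scipy.spatial.transform import Rotation as R
from workcell import manip
def world(cam,cal,u,v,d):
    # pixel + depth -> world
    u=np.asarray(u,float);v=np.asarray(v,float);d=np.asarray(d,float)
    a=(u-cal['cx'])/cal['fx'];b=(v-cal['cy'])/cal['fy']
    if cam=='wrist':
        r=np.hypot(a,b);k=np.where(r>1e-9,np.tan(r)/np.maximum(r,1e-9),1);a=a*k;b=b*k
    p=np.stack([a*d,-b*d,-d],-1)
    return p@R.from_quat(cal['orientation']).as_matrix().T+np.array(cal['xyz'])
def plane(cam,cal,u,v,z):
    p=world(cam,cal,u,v,np.ones_like(np.asarray(u,float)));o=np.array(cal['xyz']);r=p-o
    return o+r*((z-o[2])/r[...,2])[...,None]
E
cat > look.py <<'E'
import sys
from h import *
for cam in ['scene','side']:
    cal=manip.get_calibration(cam);im,d=manip.camera(cam)
    print(cam,cal); np.savez('/tmp/%s.npz'%cam,im=im,d=d)
    cv2.imwrite('pics/%s0.png'%cam,cv2.resize(im[:,:,::-1],(768,576)))
    for t in ['shaker','battery','spice_jar','salt_shaker','honey_jar','mustard_jar','espresso_cup']:
        for x in manip.trace(t,cam)[:3]:
            m=x['pixels'];v,u=np.nonzero(m&(d>0))
            if len(u)==0: continue
            w=world(cam,cal,u,v,d[v,u])
            print(t,round(x['p'],2),np.round(x['box']),'lo',np.round(np.percentile(w,3,0),3),'hi',np.round(np.percentile(w,97,0),3))
    for t in ['shoe_loading','shoe_home','cradle_seat','battery','spice_jar','shaker']:
        print(t,[(round(x['p'],2),np.round(x['pixel'])) for x in manip.tip_of(t,cam)[:3]])
print(manip.get_obs())
E
python3 look.py
```

```text
pics
scene {'fx': 487.1583246114567, 'fy': 487.1583246114567, 'cx': 254.70598342457052, 'cy': 189.69199184937244, 'xyz': array([-0.44132685,  0.88703995,  0.73494667]), 'orientation': array([-0.23377538,  0.44283123,  0.75609777, -0.4213855 ])}
shaker 0.56 [283. 160. 350. 215.] lo [ 0.45  -0.046  0.001] hi [0.536 0.169 0.087]
battery 0.66 [247. 207. 272. 237.] lo [0.427 0.27  0.003] hi [0.466 0.324 0.061]
spice_jar 0.93 [206. 180. 224. 213.] lo [0.546 0.344 0.029] hi [0.586 0.385 0.107]
spice_jar 0.91 [203. 199. 220. 239.] lo [0.462 0.397 0.005] hi [0.495 0.436 0.106]
spice_jar 0.91 [174. 208. 192. 254.] lo [0.443 0.487 0.008] hi [0.475 0.526 0.107]
salt_shaker 0.7 [159. 189. 175. 224.] lo [0.586 0.466 0.002] hi [0.628 0.499 0.089]
salt_shaker 0.37 [262. 151. 282. 183.] lo [0.628 0.088 0.007] hi [0.719 0.139 0.087]
honey_jar 0.58 [219. 160. 242. 200.] lo [0.614 0.248 0.006] hi [0.669 0.3   0.09 ]
mustard_jar 0.9 [264. 151. 282. 186.] lo [0.628 0.09  0.007] hi [0.677 0.139 0.087]
espresso_cup 0.73 [248. 180. 273. 202.] lo [0.542 0.184 0.004] hi [0.613 0.24  0.052]
espresso_cup 0.45 [2
[... 1756 characters left out ...]
'joint_pos': array([ 1.15743139,  0.3322146 , -0.06469854,  1.46008232,  0.02158454,
        1.34989552, -0.0884792 ]), 'joint_velocities': array([ 0.00124073,  0.00115779, -0.00157869, -0.00017654, -0.00067711,
        0.00029055, -0.00089677]), 'tau': array([ 3.66659970e-04, -6.25225854e+01,  4.92951111e-02, -3.91822708e+01,
        1.65110326e-02,  1.93955166e-03,  5.33723244e-05]), 'position': array([ 0.23809153, -0.57790377,  0.24533684]), 'ee_rot': array([9.80971652e-01, 1.94151011e-01, 2.63230751e-05, 4.19651417e-05]), 'ft_force': array([-0.9102017 ,  0.0331473 ,  0.76254775]), 'torque': array([-0.02904861, -0.02487972, -0.01027898]), 'grasp_force': 0.0, 'grip_width': 1.0001535594019}
```

```bash
cat > geo.py <<'E'
from h import *
P={}
for cam in ['scene','side']:
    cal=manip.get_calibration(cam);f=np.load('/tmp/%s.npz'%cam);im,d=f['im'],f['d']
    vv,uu=np.nonzero(d>0);w=world(cam,cal,uu,vv,d[vv,uu])
    P[cam]=w
    def box(m,h,lo):
        s=w[(abs(w[:,2]-h)<.004)&(w[:,0]>lo[0])&(w[:,0]<lo[1])&(w[:,1]>lo[2])&(w[:,1]<lo[3])][:,:2].astype(np.float32)
        if len(s)<5: return
        print(cam,m,len(s),'minrect',cv2.minAreaRect(s),'circ',cv2.minEnclosingCircle(s), 'mean',s.mean(0))
    box('battery top',.058,(.4,.5,.24,.36))
    box('jarA',.105,(.53,.61,.32,.41)); box('jarB',.105,(.44,.53,.37,.46)); box('jarC',.105,(.42,.51,.46,.55))
    box('cradle rim',.088,(.4,.6,-.1,.1)); box('stop',.036,(.4,.6,0,.2)); box('lips',.024,(.4,.6,0.0,.22));box('guides',.02,(.4,.6,0.0,.22))
cal=manip.get_calibration('scene')
for n,p,z in [('load',(298,207),.01),('home',(317,198),.01),('seat',(335,170),.064),('shk',(334,190),0),('bat',(260,228),0)]: print(n,plane('scene',cal,*p,z))
cal=manip.get_calibration('side')
for n,p,z in [('load',(228,226),.01),('home',(237,237),.01),('seat',(244,234),.064),('shk',(246,265),0),('bat',(223,205),0)]: print(n,plane('side',cal,*p,z))
a=np.load('/tmp/scene.npz')['im'][140:270,140:360,::-1];b=np.load('/tmp/side.npz')['im'][130:300,190:350,::-1]
a=cv2.resize(a,(480,284),interpolation=3);a=cv2.resize(np.load('/tmp/scene.npz')['im'][140:270,140:360,::-1],(792,468),interpolation=3)
cv2.imwrite('pics/cs.png',a)
cv2.imwrite('pics/cd.png',cv2.resize(b,(560,595),interpolation=3))
E
python3 geo.py
```

```text
scene battery top 175 minrect ((0.4484798312187195, 0.29168587923049927), (0.06127564236521721, 0.03932071477174759), 81.24756622314453) circ ((0.4464389681816101, 0.29151228070259094), 0.034236252307891846) mean [0.44584742 0.29432473]
scene jarA 125 minrect ((0.5687056183815002, 0.3630532920360565), (0.04196682944893837, 0.044899143278598785), 74.14859771728516) circ ((0.5684077739715576, 0.36347371339797974), 0.02387077733874321) mean [0.56691796 0.3637466 ]
scene jarB 146 minrect ((0.48353731632232666, 0.4142908751964569), (0.03981594741344452, 0.047863442450761795), 61.28745651245117) circ ((0.4847275912761688, 0.41449034214019775), 0.02500767447054386) mean [0.48263785 0.41463768]
scene jarC 174 minrect ((0.46491748094558716, 0.5053465962409973), (0.04266056418418884, 0.043795373290777206), 29.519168853759766) circ ((0.46512991189956665, 0.5063095688819885), 0.02492973580956459) mean [0.4632297 0.5053808]
scene cradle rim 98 minrect ((0.5045859813690186, -0.012800682336091995), (0.06891968101263046, 0.06893700361251831), 13.178318977355957) circ ((0.5022640824317932, -0.0143841
[... 2305 characters left out ...]
59947586), 0.10207938402891159) mean [0.5022944  0.11904554]
side guides 123 minrect ((0.49756258726119995, 0.15063944458961487), (0.20177429914474487, 0.09280107915401459), 48.740325927734375) circ ((0.5318522453308105, 0.12055793404579163), 0.10099021345376968) mean [0.51628435 0.14470308]
load [0.47092262 0.14678343 0.01      ]
home [0.48252378 0.0691038  0.01      ]
seat [ 0.51480143 -0.01975242  0.064     ]
shk [ 0.50621764 -0.01694795  0.        ]
bat [0.45014482 0.28768367 0.        ]
load [0.47205698 0.13362271 0.01      ]
home [0.49216176 0.08346145 0.01      ]
seat [ 0.50611935 -0.00604141  0.064     ]
shk [ 0.50953193 -0.00470574  0.        ]
bat [0.45420592 0.27219411 0.        ]
```

View pics/cs.png

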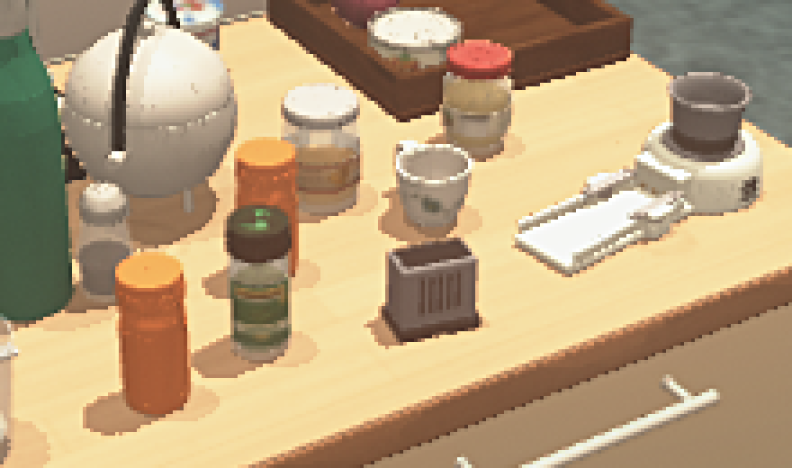

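View pics/cd.png

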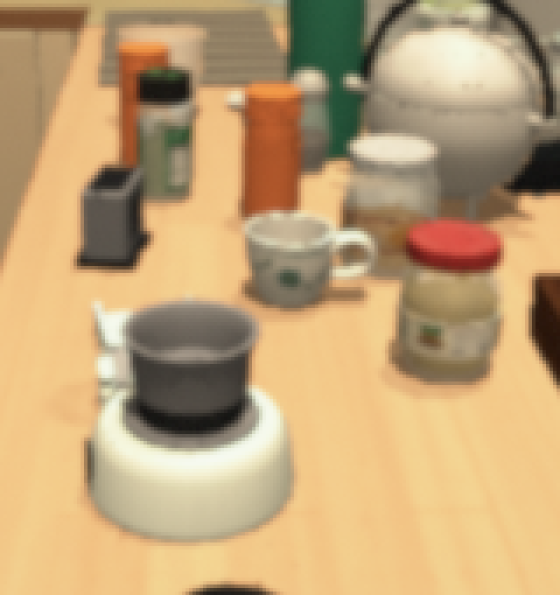

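The three jar-like candidates in the scene picture are at pixels (212,219), (215,196) and (183,231). The one at (212,219) is the clear, slim jar with a green label and flat black lid, so it fits the description. The other two are the orange look-alikes. The salt shaker with the domed top is at (168,207), and the battery is at (260,222). The enlarged crop confirms this. I'll move over the shoe first and look from close by.

```bash
cat > calc.py <<'E'
import sys
from h import *
def rows(x,y,z,psi):
    o=manip.get_obs();q=R.from_quat(o['ee_rot']);c,s=np.cos(np.radians(psi)),np.sin(np.radians(psi))
    T=R.from_matrix(np.array([[-s,c,0],[c,s,0],[0,0,-1]]).T) if False else R.from_matrix(np.array([[-s,c,0],[c,s,0],[0,0,-1]]))
    best=None
    # columns: tool x, y, z in world
    for k in (0,180):
        a=np.radians(psi+k);M=np.array([[-np.sin(a),np.cos(a),0],[np.cos(a),np.sin(a),0],[0,0,-1.]])
        rv=(q.inv()*R.from_matrix(M)).as_rotvec(degrees=True)/8
        if best is None or np.linalg.norm(rv)<np.linalg.norm(best): best=rv
    return np.round(q.inv().apply(np.array([x,y,z])-o['position'])/.05,3),np.round(best,3)
if __name__=='__main__':
    a=[float(v) for v in sys.argv[1:]]
    for i in range(0,len(a),4): print(*rows(*a[i:i+4]))
E
python3 calc.py .36 -.25 .25 -20 .47 .12 .26 12.7
```

```text
[ 4.752 -5.135 -0.094] [ 1.000e-03  0.000e+00 -5.951e+00]
[  9.605 -11.139  -0.294] [ 1.0000e-03  0.0000e+00 -1.0039e+01]
```

```bash
python3 -m pendant '[[0.5,-0.6,0,0,0,-0.6,1],[1.3,-1.5,0,0,0,-1.5,1],[2.1,-2.4,0,0,0,-2.4,1],[2.9,-3.3,0,0,0,-3.3,1],[3.7,-4.2,0,0,0,-4.2,1],[4.5,-5.1,0,0,0,-5.1,1],[5.3,-6.0,0,0,0,-6.0,1],[6.1,-6.9,-0.1,0,0,-6.8,1],[6.9,-7.8,-0.1,0,0,-7.6,1],[7.5,-8.6,-0.2,0,0,-8.2,1]]' && python3 calc.py .47 .12 .26 12.7
```

```text
clock: 2.65
position: [0.4213, -0.0351, 0.2555]
ee_rot: [0.718, 0.696, 0.0, 0.0]
ft_force: [0.7, -0.5, -0.2]
grip_width: 0.997
grasp_force: 0.0
[ 3.131  0.877 -0.09 ] [ 0.004  0.003 -1.807]
```

```bash
python3 -m pendant '[[0.8,0.2,0,0,0,-0.5,1],[1.6,0.4,0,0,0,-1,1],[2.4,0.7,0,0,0,-1.5,1],[2.9,0.8,0,0,0,-1.8,1],[3.1,0.9,-0.1,0,0,-1.8,1],[3.1,0.9,-0.1,0,0,-1.8,1],[3.1,0.9,-0.1,0,0,-1.8,1],[3.1,0.9,-0.1,0,0,-1.8,1],[3.1,0.9,-0.1,0,0,-1.8,1],[3.1,0.9,-0.1,0,0,-1.8,1]]'
cat > wl.py <<'E'
import sys
from h import *
n=sys.argv[1];cam='wrist'
cal=manip.get_calibration(cam);im,d=manip.camera(cam)
np.savez('/tmp/%s.npz'%n,im=im,d=d,**cal)
print(cal['xyz'],cal['fx'],cal['cx'],cal['cy'])
cv2.imwrite('pics/%s.png'%n,cv2.resize(im[:,:,::-1],(768,576)))
for t,z in [('shoe_loading',.01),('shoe_home',.01),('cradle_seat',.064),('shaker',0),('battery',0),('spice_jar',0)]:
    for x in manip.tip_of(t,cam)[:2]:
        print(t,round(x['p'],2),np.round(x['pixel']),np.round(plane(cam,cal,*x['pixel'],z),4))
E
python3 wl.py w1
```

```text
clock: 3.9
position: [0.4714, 0.1156, 0.2603]
ee_rot: [0.627, 0.779, -0.0, 0.0]
ft_force: [-0.3, 0.0, -0.6]
grip_width: 0.998
grasp_force: 0.0
[0.45584757 0.18341446 0.38971424] 297.3186396354542 251.02676629482542 189.4222658327404
shoe_loading 0.84 [264. 146.] [0.4823 0.137  0.01  ]
cradle_seat 0.58 [255. 276.] [ 0.5056 -0.0195  0.064 ]
shaker 0.8 [256. 251.] [ 0.5067 -0.0164  0.    ]
shaker 0.44 [262. 145.] [0.48  0.136 0.   ]
battery 0.75 [265.  28.] [0.4508 0.2896 0.    ]
spice_jar 0.83 [362.   4.] [0.571  0.3642 0.    ]
spice_jar 0.65 [353. 112.] [0.5897 0.2097 0.    ]
```

View pics/w1.png

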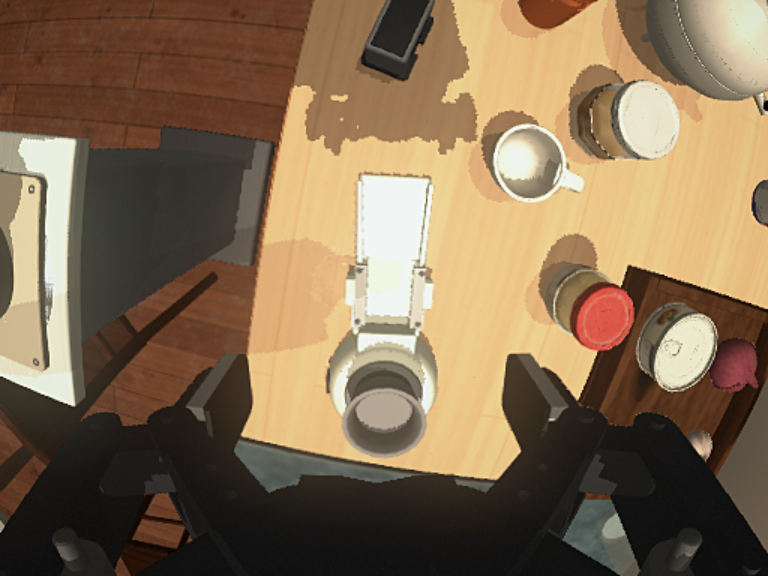

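The wrist picture shows the shoe open and pointing toward the battery. In display pixels (1.5x), the shoe spans (357–433, 175–335), the cradle is at (385,415) and the battery at (398,40). Next I'll measure the shoe axis.

```bash
cat > shoe.py <<'E'
from h import *
f=np.load('/tmp/w1.npz');cal={k:f[k] for k in ['fx','fy','cx','cy','xyz','orientation']};d=f['d'];im=f['im']
v,u=np.nonzero(d>0);w=world('wrist',cal,u,v,d[v,u]);br=im[v,u].min(1)
near=(abs(w[:,0]-.49)<.09)&(w[:,1]>-.1)&(w[:,1]<.2)
def show(n,m):
    s=w[m][:,:2].astype(np.float32);print(n,len(s),'mean',w[m].mean(0).round(4),cv2.minAreaRect(s) if len(s)>3 else '')
show('table',near&(abs(w[:,2])<.004)&(w[:,1]>.1))
fl=near&(w[:,2]>.006)&(w[:,2]<.015)&(w[:,1]>.09)&(br>170)
show('floor',fl); show('guide',near&(w[:,2]>.0165)&(w[:,2]<.022)&(w[:,1]>.09))
rim=near&(w[:,2]>.083)&(w[:,2]<.092)
show('rim',rim);show('stop',near&(w[:,2]>.033)&(w[:,2]<.0385)&(w[:,1]>.02))
# shoe axis from mask of everything raised: midline per slice
for y in np.arange(.06,.17,.01):
    m=near&(w[:,2]>.006)&(abs(w[:,1]-y)<.005)
    if m.sum()>5: print(round(y,3),w[m][:,0].min().round(4),w[m][:,0].max().round(4),w[m][:,2].max().round(3))
bat=(abs(w[:,0]-.45)<.08)&(abs(w[:,1]-.29)<.08)&(abs(w[:,2]-.058)<.004);show('bat',bat)
E
python3 shoe.py
```

```text
table 7154 mean [0.489  0.1543 0.0008] ((0.49000126123428345, 0.1500045508146286), (0.1799665242433548, 0.09997773170471191), 0.006791398394852877)
floor 2561 mean [0.4812 0.1349 0.0108] ((0.5197840929031372, 0.14098063111305237), (0.14497706294059753, 0.08990570902824402), 15.337453842163086)
guide 384 mean [0.4883 0.1389 0.0203] ((0.518571674823761, 0.14238162338733673), (0.13974063098430634, 0.07406862080097198), 12.79391860961914)
rim 806 mean [ 0.5048 -0.018   0.0875] ((0.5045185685157776, -0.013650443404912949), (0.06803680956363678, 0.06771617382764816), 69.82727813720703)
stop 524 mean [0.5007 0.0396 0.0366] ((0.5236557722091675, 0.10476396232843399), (0.19008980691432953, 0.06791596859693527), 75.69599914550781)
0.06 0.4535 0.5238 0.027
0.07 0.4529 0.5281 0.027
0.08 0.4515 0.5266 0.027
0.09 0.4001 0.5254 0.337
0.1 0.4026 0.5154 0.346
0.11 0.4 0.5322 0.355
0.12 0.4032 0.5438 0.354
0.13 0.433 0.5419 0.355
0.14 0.4485 0.541 0.355
0.15 0.4466 0.5085 0.023
0.16 0.4436 0.5074 0.022
0.17 0.4436 0.5063 0.021
bat 1257 mean [0.4494 0.2849 0.0594] ((0.44911783933639526, 0.2894975543022156), (0.057876549661159515, 0.03450843691825867), 78.62361145019531)
```

```bash
cat >> shoe.py <<'E'
print('---')
im2=np.zeros((300,200),np.uint8) # 1 mm grid, x .4-.6, y -.1-.2
m=near&(w[:,2]>.006)&(w[:,2]<.1)
k=np.round((w[m][:,:2]-[.4,-.1])*500).astype(int);ok=(k>=0).all(1)&(k[:,0]<100)&(k[:,1]<150)
g=np.zeros((150,100),np.uint8);g[k[ok,1],k[ok,0]]=255;g=cv2.morphologyEx(g,cv2.MORPH_CLOSE,np.ones((3,3)))
n,l,st,_=cv2.connectedComponentsWithStats(g);i=l[int((.13+.1)*500),int(.08*500)];print(st[i])
lab=np.zeros(m.sum(),bool);lab[ok]=l[k[ok,1],k[ok,0]]==i
W=w[m][lab]
C=np.array([.5047,-.014]);
for th in (8,9.5,11,12.5,14):
    t=np.radians(th);ax=np.array([-np.sin(t),np.cos(t)]);nx=np.array([np.cos(t),np.sin(t)])
    q=W[:,:2]-C;a=q@ax;b=q@nx;r=[]
    for y in (.12,.13,.14,.15,.16,.17,.18):
        s=b[abs(a-y)<.004]; r.append((round((s.min()+s.max())*500,1),round(np.ptp(s)*1000)) if len(s) else None)
    print(th,a.max().round(4),r)
E
python3 shoe.py | sed -n '/---/,$p'
```

```text
---
[  22   26   56  114 3971]
8 0.1905 [(np.float64(-3.2), 61), (np.float64(-4.1), 58), (np.float64(-3.4), 61), (np.float64(-4.5), 60), (np.float64(-4.3), 61), (np.float64(-3.9), 60), (np.float64(-4.7), 63)]
9.5 0.1905 [(np.float64(-0.1), 61), (np.float64(-0.6), 58), (np.float64(-0.6), 59), (np.float64(-0.5), 60), (np.float64(-0.2), 61), (np.float64(0.5), 60), (np.float64(0.0), 62)]
11 0.1907 [(np.float64(3.1), 61), (np.float64(2.8), 58), (np.float64(3.1), 59), (np.float64(3.5), 60), (np.float64(3.9), 61), (np.float64(5.0), 60), (np.float64(4.8), 62)]
12.5 0.191 [(np.float64(6.2), 61), (np.float64(7.5), 60), (np.float64(6.8), 59), (np.float64(7.3), 60), (np.float64(8.0), 61), (np.float64(9.4), 60), (np.float64(9.5), 62)]
14 0.1914 [(np.float64(9.3), 61), (np.float64(10.8), 60), (np.float64(10.4), 59), (np.float64(11.2), 60), (np.float64(12.1), 61), (np.float64(13.8), 60), (np.float64(14.2), 62)]
```

```bash
python3 calc.py .4491 .289 .12 -11.4 .4491 .289 .037 -11.4
```

```text
[3.478 0.306 2.806] [1.000e-03 0.000e+00 2.974e+00]
[3.478 0.306 4.466] [1.000e-03 0.000e+00 2.974e+00]
```

```bash
python3 -m pendant '[[0.7,0.06,0.5,0,0,0.7,1],[1.5,0.12,1.0,0,0,1.5,1],[2.3,0.2,1.5,0,0,2.3,1],[3.0,0.27,2.0,0,0,2.97,1],[3.48,0.31,2.5,0,0,2.97,1],[3.48,0.31,2.81,0,0,2.97,1],[3.48,0.31,3.3,0,0,2.97,1],[3.48,0.31,3.8,0,0,2.97,1],[3.48,0.31,4.2,0,0,2.97,1],[3.48,0.31,4.46,0,0,2.97,1]]' 60 && python3 -m pendant '[[0,0,0,0,0,0,1],[0,0,0,0,0,0,-0.1],[0,0,0,0,0,0,-0.5],[0,0,0,0,0,0,-0.6],[0,0,0,0,0,0,-0.6],[0,0,0,0,0,0,-0.6],[0,0,0,0,0,0,-0.6],[0,0,0,0,0,0,-0.6],[0,0,0,0,0,0,-0.6],[0,0,0,0,0,0,-0.6]]' 60; python3 calc.py .4491 .289 .107 -11.4 .4796 .1359 .108 9.5
```

```text
clock: 5.5
position: [0.4494, 0.2884, 0.0364]
ee_rot: [0.774, 0.633, -0.0, 0.0]
ft_force: [0.5, -0.4, -0.5]
grip_width: 0.996
grasp_force: 0.0
clock: 6.75
position: [0.4496, 0.2894, 0.0379]
ee_rot: [0.774, 0.634, 0.0, 0.0]
ft_force: [-1.2, -0.9, 6.1]
grip_width: 0.388
grasp_force: 60.5
[-0.009 -0.008 -1.381] [ 0.007 -0.003  0.004]
[-2.891  1.194 -1.401] [ 7.000e-03 -2.000e-03 -2.609e+00]
```

```bash
python3 -m pendant '[[0,0,-0.6,0,0,0,-0.6],[0,0,-1.1,0,0,0,-0.6],[-0.5,0.2,-1.2,0,0,-0.4,-0.6],[-1.1,0.45,-1.2,0,0,-0.9,-0.6],[-1.7,0.7,-1.2,0,0,-1.5,-0.6],[-2.3,0.95,-1.2,0,0,-2.1,-0.6],[-2.7,1.1,-1.2,0,0,-2.5,-0.6],[-2.87,1.19,-1.2,0,0,-2.61,-0.6],[-2.87,1.19,-1.2,0,0,-2.61,-0.6],[-2.87,1.19,-1.2,0,0,-2.61,-0.6]]' && python3 wl.py w2; python3 calc.py .4794 .137 .048 9.5
```

```text
clock: 8.0
position: [0.479, 0.1379, 0.0973]
ee_rot: [0.646, 0.763, 0.0, -0.0]
ft_force: [-0.9, -1.1, -2.3]
grip_width: 0.391
grasp_force: 60.0
[0.46683628 0.20624854 0.22680143] 297.3186396354542 251.02676629482542 189.4222658327404
shoe_home 0.45 [248. 219.] [0.4786 0.1211 0.01  ]
battery 0.71 [250. 218.] [0.4804 0.1182 0.    ]
battery 0.44 [428. 249.] [0.6591 0.1107 0.    ]
[-0.001  0.004  0.986] [0.    0.    0.004]
```

View pics/w2.png

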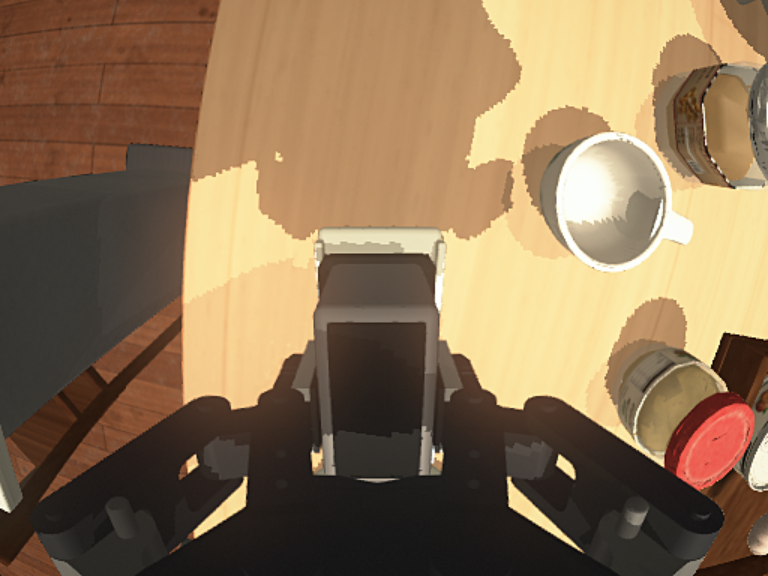

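The battery is held square over the shoe at display (376,370). The shoe's open end shows at (318–445, 228–250), about 2 mm to the right of the battery, so I'll measure that offset.

```bash
cat > off.py <<'E'
from h import *
f=np.load('/tmp/w2.npz');cal={k:f[k] for k in ['fx','fy','cx','cy','xyz','orientation']};d=f['d']
v,u=np.nonzero(d>0);w=world('wrist',cal,u,v,d[v,u])
t=np.radians(9.5);ax=np.array([-np.sin(t),np.cos(t)]);nx=np.array([np.cos(t),np.sin(t)]);C=np.array([.5047,-.014])
a=(w[:,:2]-C)@ax;b=(w[:,:2]-C)@nx;z=w[:,2]
for y in (.183,.186,.188):
    for n,lo,hi in (('all',.006,.03),('guide',.016,.03),('floor',.006,.013)):
        s=b[(abs(a-y)<.0015)&(z>lo)&(z<hi)&(abs(b)<.045)]
        if len(s): print(y,n,len(s),s.min().round(4),s.max().round(4))
print('end',a[(z>.007)&(z<.013)&(abs(b)<.02)].max())
for n,lo,hi in (('top',.112,.13),('foot',.055,.075)):
    m=(z>lo)&(z<hi)&(abs(b)<.03)&(a>.1)&(a<.2);print(n,m.sum(),b[m].min(),b[m].max(),a[m].min(),a[m].max(),z[m].mean())
    if m.sum()>4:print(cv2.minAreaRect(np.c_[b[m],a[m]].astype(np.float32)))
E
python3 off.py
```

```text
0.183 all 358 -0.0312 0.0316
0.183 guide 55 -0.0312 0.0316
0.183 floor 303 -0.0272 0.0276
0.186 all 358 -0.0306 0.0312
0.186 guide 22 -0.0305 0.0312
0.186 floor 328 -0.0306 0.0312
0.188 all 351 -0.0304 0.0312
0.188 floor 351 -0.0304 0.0312
end 0.19050704442003003
top 10692 -0.029966623531604602 0.02937774494481973 0.1268673910366863 0.18709058244456464 0.11927788749874511
((-0.0003227386623620987, 0.15697990357875824), (0.060236357152462006, 0.05931929871439934), 89.72245025634766)
foot 907 -0.02321027203567598 0.020442103501304706 0.17163850160436256 0.18873970345313992 0.06738682482792024
((-0.0012979861348867416, 0.1808442622423172), (0.01684625633060932, 0.04397321119904518), 87.94376373291016)
```

```bash
python3 -m pendant '[[-0.05,0.02,0.2,0,0,0,-0.6],[-0.1,0.03,0.4,0,0,0,-0.6],[-0.1,0.03,0.6,0,0,0,-0.6],[-0.1,0.03,0.75,0,0,0,-0.6],[-0.1,0.03,0.85,0,0,0,-0.6],[-0.1,0.03,0.92,0,0,0,-0.6],[-0.1,0.03,0.96,0,0,0,-0.6],[-0.1,0.03,0.99,0,0,0,-0.6],[-0.1,0.03,0.99,0,0,0,-0.6],[-0.1,0.03,0.99,0,0,0,-0.6]]'
```

```text
clock: 9.6
position: [0.4817, 0.1321, 0.0479]
ee_rot: [0.646, 0.763, 0.0, 0.0]
ft_force: [-0.2, 0.1, -0.7]
grip_width: 0.391
grasp_force: 60.2
```

```bash
python3 -m pendant '[[-0.1,0,0.01,0,0,0,-0.6],[-0.25,0,0.01,0,0,0,-0.6],[-0.4,0,0.01,0,0,0,-0.6],[-0.55,0,0.01,0,0,0,-0.6],[-0.7,0,0.01,0,0,0,-0.6],[-0.83,0,0.01,0,0,0,-0.6],[-0.95,0,0.01,0,0,0,-0.6],[-1.05,0,0.01,0,0,0,-0.6],[-1.12,0,0.01,0,0,0,-0.6],[-1.17,0,0.01,0,0,0,-0.6]]'; python3 -m pendant '[[-0.02,0,0,0,0,0,-0.6],[-0.04,0,0,0,0,0,-0.6],[-0.05,0,0,0,0,0,-0.6],[-0.06,0,0,0,0,0,-0.6],[-0.07,0,0,0,0,0,-0.6],[-0.08,0,0,0,0,0,-0.6],[-0.09,0,0,0,0,0,-0.6],[-0.1,0,0,0,0,0,-0.6],[-0.11,0,0,0,0,0,-0.6],[-0.11,0,0,0,0,0,-0.6]]'
```

```text
clock: 10.85
position: [0.4916, 0.0744, 0.0479]
ee_rot: [0.646, 0.763, 0.0, 0.0]
ft_force: [-2.7, 2.7, 8.2]
grip_width: 0.39
grasp_force: 61.5
clock: 12.1
position: [0.492, 0.0725, 0.0481]
ee_rot: [0.645, 0.764, 0.002, -0.001]
ft_force: [-5.4, 14.5, 8.7]
grip_width: 0.388
grasp_force: 61.4
```

```bash
python3 -m pendant '[[-0.02,0,0,0,0,0,-0.6],[-0.04,0,0,0,0,0,-0.6],[-0.06,0,0,0,0,0,-0.6],[-0.08,0,0,0,0,0,-0.6],[-0.1,0,0,0,0,0,-0.6],[-0.12,0,0,0,0,0,-0.6],[-0.12,0,0,0,0,0,-0.6],[-0.12,0,0,0,0,0,-0.6],[-0.12,0,0,0,0,0,-0.6],[-0.12,0,0,0,0,0,-0.6]]'
python3 wl.py w3
cat > bat.py <<'E'
from h import *
import sys
f=np.load('/tmp/%s.npz'%sys.argv[1]);cal={k:f[k] for k in ['fx','fy','cx','cy','xyz','orientation']};d=f['d']
v,u=np.nonzero(d>0);w=world('wrist',cal,u,v,d[v,u])
t=np.radians(9.5);ax=np.array([-np.sin(t),np.cos(t)]);nx=np.array([np.cos(t),np.sin(t)]);C=np.array([.5047,-.014])
a=(w[:,:2]-C)@ax;b=(w[:,:2]-C)@nx;z=w[:,2]
for lo,hi in ((.064,.074),(.03,.06),(.012,.02)):
    m=(z>lo)&(z<hi)&(abs(b)<.014)&(a>.05)&(a<.16);print(lo,m.sum(),np.percentile(a[m],[1,50,99]).round(4) if m.sum() else '',z[m].mean())
print('end',a[(z>.007)&(z<.013)&(abs(b)<.02)].max())
E
python3 bat.py w3
```

```text
clock: 13.35
position: [0.4927, 0.0703, 0.0489]
ee_rot: [0.644, 0.765, 0.003, -0.002]
ft_force: [-10.6, 26.0, 18.3]
grip_width: 0.389
grasp_force: 62.9
[0.48007019 0.13757426 0.17883707] 297.3186396354542 251.02676629482542 189.4222658327404
shoe_loading 0.95 [248. 113.] [0.4792 0.135  0.01  ]
shoe_loading 0.16 [429.  38.] [0.5825 0.2089 0.01  ]
cradle_seat 0.43 [247. 321.] [0.4954 0.0391 0.064 ]
shaker 0.76 [250. 319.] [ 0.5052 -0.0129  0.    ]
battery 0.97 [251. 214.] [0.4917 0.0724 0.    ]
0.064 8007 [0.0608 0.0959 0.1178] 0.0711597183454447
0.03 1150 [0.1177 0.1186 0.1195] 0.04678115782382171
0.012 323 [0.1192 0.1221 0.1596] 0.015454986834531852
end 0.19038922665862926
```

View pics/w3.png

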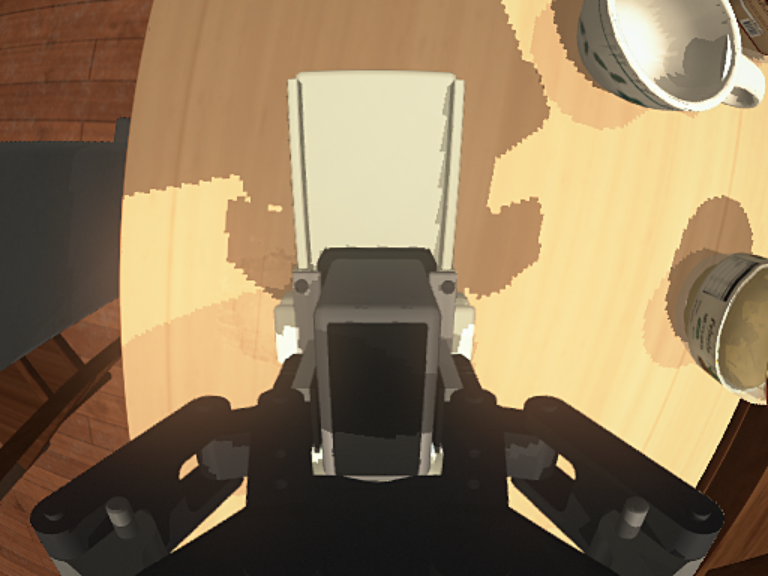

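The battery's foot ends at display row ~250, which puts it at shoe y = 122 mm. Its centre is therefore at 90 mm, against the stop, so it's home. I'll ease the push, let go, lift and check.

```bash
python3 -m pendant '[[0.06,0,0,0,0,0,-0.6],[0.12,0,0,0,0,0,-0.6],[0.18,0,0,0,0,0,-0.6],[0.18,0,0,0,0,0,0.3],[0.18,0,0,0,0,0,0.3],[0.18,0,0,0,0,0,0.3],[0.18,0,-0.3,0,0,0,0.3],[0.18,0,-0.9,0,0,0,0.3],[0.18,0,-1.6,0,0,0,0.3],[0.18,0,-2.2,0,0,0,0.5]]' && python3 wl.py w4 && python3 bat.py w4; python3 calc.py .486 .412 .20 35 .486 .412 .08 35
```

```text
clock: 14.95
position: [0.4918, 0.0721, 0.1595]
ee_rot: [0.646, 0.763, 0.0, 0.0]
ft_force: [-0.0, -0.3, 0.4]
grip_width: 0.754
grasp_force: 0.0
[0.47951536 0.14058112 0.28893086] 297.3186396354542 251.02676629482542 189.4222658327404
shoe_loading 0.97 [249. 110.] [0.4786 0.1366 0.01  ]
shoe_loading 0.69 [250. 251.] [ 0.5026 -0.0057  0.01  ]
cradle_seat 0.78 [248. 290.] [ 0.5034 -0.0181  0.064 ]
shaker 0.75 [404. 169.] [0.6544 0.1091 0.    ]
shaker 0.64 [252. 253.] [ 0.5059 -0.0124  0.    ]
battery 0.73 [251. 175.] [0.4904 0.0737 0.    ]
spice_jar 0.64 [427.  26.] [0.6512 0.2725 0.    ]
0.064 2658 [0.0621 0.0934 0.1202] 0.06980327505990212
0.03 193 [0.12   0.1204 0.1206] 0.045960961965119194
0.012 191 [0.1201 0.1224 0.1588] 0.015009754241961814
end 0.18929008467659225
[ 6.728  1.022 -0.866] [-8.000e-03 -3.000e-03 -3.186e+00]
[6.728 1.025 1.534] [-8.000e-03 -3.000e-03 -3.186e+00]
```

```bash
python3 -m pendant '[[0.6,0,0,0,0,0,-1],[1.26,0,0.0,0,0,0,-1],[1.26,0,0.6,0,0,0,-1],[1.26,0,1.2,0,0,0,-1],[1.26,0,1.8,0,0,0,-1],[1.26,0,2.15,0,0,0,-1],[1.15,0,2.15,0,0,0,-1],[1.05,0,2.15,0,0,0,-1],[1.0,0,2.15,0,0,0,-1],[0.97,0,2.15,0,0,0,-1]]' && python3 -m pendant '[[-0.02,0,0,0,0,0,-1],[-0.04,0,0,0,0,0,-1],[-0.06,0,0,0,0,0,-1],[-0.08,0,0,0,0,0,-1],[-0.1,0,0,0,0,0,-1],[-0.12,0,0,0,0,0,-1],[-0.14,0,0,0,0,0,-1],[-0.16,0,0,0,0,0,-1],[-0.16,0,0,0,0,0,-1],[-0.16,0,0,0,0,0,-1]]'
```

```text
clock: 16.55
position: [0.4842, 0.1194, 0.0504]
ee_rot: [0.646, 0.763, 0.0, 0.001]
ft_force: [-1.8, -0.1, -0.1]
grip_width: -0.001
grasp_force: 0.0
clock: 17.8
position: [0.4845, 0.1155, 0.0504]
ee_rot: [0.645, 0.764, 0.002, -0.001]
ft_force: [-4.1, 11.6, 5.7]
grip_width: 0.002
grasp_force: 6.5
```

```bash
python3 -m pendant '[[0.3,0,0,0,0,0,-1],[0.4,0,-0.9,0,0,0,-0.5],[0.4,0,-1.8,0,0,0,0],[0.4,0,-2.8,0,0,0,1],[1.0,0,-3.2,0,0,0,1],[1.8,0.2,-3.2,0,0,-0.6,1],[2.6,0.5,-3.2,0,0,-1.4,1],[3.4,0.7,-3.2,0,0,-2.2,1],[4.0,0.8,-3.2,0,0,-3.0,1],[4.3,0.85,-3.2,0,0,-3.19,1]]' && python3 wl.py w5
cat > jar.py <<'E'
from h import *
import sys
f=np.load('/tmp/%s.npz'%sys.argv[1]);cal={k:f[k] for k in ['fx','fy','cx','cy','xyz','orientation']};d=f['d']
v,u=np.nonzero(d>0);w=world('wrist',cal,u,v,d[v,u])
m=(abs(w[:,0]-.486)<.04)&(abs(w[:,1]-.412)<.04)&(abs(w[:,2]-.106)<.005);print(m.sum(),w[m].mean(0),cv2.minEnclosingCircle(w[m][:,:2].astype(np.float32)))
E
python3 jar.py w5;python3 bat.py w5; python3 calc.py .486 .412 .15 35 .486 .412 .075 35
```

```text
clock: 19.05
position: [0.4907, 0.3326, 0.2094]
ee_rot: [0.46, 0.888, -0.0, -0.0]
ft_force: [-0.3, 0.4, 0.2]
grip_width: 0.995
grasp_force: 0.0
[0.44998144 0.38920244 0.33888192] 297.3186396354542 251.02676629482542 189.4222658327404
shoe_loading 0.97 [159. 280.] [0.4754 0.1358 0.01  ]
cradle_seat 0.81 [128. 370.] [ 0.5064 -0.0129  0.064 ]
cradle_seat 0.33 [149. 314.] [0.484  0.1205 0.064 ]
battery 0.44 [152. 312.] [0.493 0.067 0.   ]
battery 0.31 [160. 281.] [0.4781 0.1275 0.    ]
spice_jar 0.85 [320. 183.] [0.5681 0.364  0.    ]
spice_jar 0.68 [290. 106.] [0.4844 0.4147 0.    ]
2355 [0.48476172 0.41303919 0.10556382] ((0.4850104749202728, 0.41330599784851074), 0.022188976407051086)
0.064 0  nan
0.03 0  nan
0.012 58 [0.1187 0.1226 0.157 ] 0.015418980799257574
end 0.19074719937696974
[1.424 0.846 1.195] [-0.001  0.009 -0.016]
[1.426 0.846 2.695] [-0.001  0.009 -0.016]bat.py:8: RuntimeWarning: Mean of empty slice.
  m=(z>lo)&(z<hi)&(abs(b)<.014)&(a>.05)&(a<.16);print(lo,m.sum(),np.percentile(a[m],[1,50,99]).round(4) if m.sum() else '',z[m].mean())
  ret = ret.dtype.type(ret / rcount)
```

View pics/w5.png

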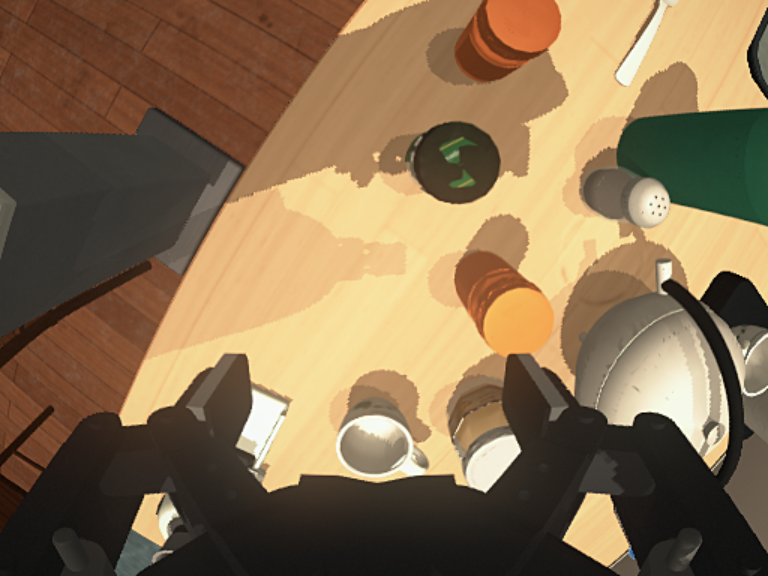

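The slim black-lidded jar is at display (455,162), with an orange jar on each side at (505,300) and (508,40). The finger line left–right of it is clear.

```bash
python3 calc.py .485 .4132 .075 35; python3 -m pendant '[[0.5,0.3,0.3,0,0,0,1],[1.1,0.6,0.6,0,0,0,1],[1.45,0.83,0.9,0,0,0,1],[1.45,0.83,1.2,0,0,0,1],[1.45,0.83,1.5,0,0,0,1],[1.45,0.83,1.8,0,0,0,1],[1.45,0.83,2.1,0,0,0,1],[1.45,0.83,2.4,0,0,0,1],[1.45,0.83,2.6,0,0,0,1],[1.45,0.83,2.7,0,0,0,1]]' && python3 -m pendant '[[0,0,0,0,0,0,0.5],[0,0,0,0,0,0,0.2],[0,0,0,0,0,0,-0.1],[0,0,0,0,0,0,-0.3],[0,0,0,0,0,0,-0.3],[0,0,0,0,0,0,-0.3],[0,0,0,0,0,0,-0.3],[0,0,0,0,0,0,-0.3],[0,0,-0.3,0,0,0,-0.3],[0,0,-0.8,0,0,0,-0.3]]' 60; python3 calc.py .485 .4132 .2 35 .5047 -.014 .2 35  .5047 -.014 .2 10
```

```text
[1.457 0.843 2.695] [-0.001  0.009 -0.016]
clock: 20.65
position: [0.4836, 0.414, 0.0741]
ee_rot: [0.461, 0.887, -0.0, -0.0]
ft_force: [0.1, -0.0, 0.4]
grip_width: 0.998
grasp_force: 0.0
clock: 21.9
position: [0.4832, 0.4135, 0.1149]
ee_rot: [0.461, 0.887, -0.001, -0.0]
ft_force: [0.7, 0.8, -1.0]
grip_width: 0.509
grasp_force: 60.9
[-0.025  0.022 -1.703] [-0.015  0.002  0.005]
[-7.247 -4.56  -1.691] [-0.015  0.002  0.005]
[-7.247 -4.56  -1.691] [-0.015  0.005  3.13 ]
```

```bash
python3 -m pendant '[[0,0,-1.0,0,0,0,-0.3],[-0.3,-0.2,-2.0,0,0,0,-0.3],[-1.2,-0.75,-2.1,0,0,0,-0.3],[-2.2,-1.4,-2.1,0,0,0,-0.3],[-3.2,-2.0,-2.1,0,0,0,-0.3],[-4.2,-2.65,-2.1,0,0,0,-0.3],[-5.2,-3.3,-2.1,0,0,0,-0.3],[-6.2,-3.9,-2.1,0,0,0,-0.3],[-6.9,-4.35,-2.1,0,0,0,-0.3],[-7.2,-4.54,-2.1,0,0,0,-0.3]]' && python3 -m pendant '[[0,0,0.3,0,0,0,-0.3],[0,0,0.7,0,0,0,-0.3],[0,0,0.7,0,0,0,-0.3],[0,0,0.7,0,0,0,-0.3],[0,0,0.7,0,0,0,-0.3],[0,0,0.7,0,0,0,-0.3],[0,0,0.7,0,0,0,-0.3],[0,0,0.7,0,0,0,-0.3],[0,0,0.7,0,0,0,-0.3],[0,0,0.7,0,0,0,-0.3]]'
python3 - <<'E'
from h import *
o=manip.get_obs();print(o['position'])
for cam in ('wrist','side'):
    cal=manip.get_calibration(cam);im,d=manip.camera(cam)
    cv2.imwrite('pics/f_%s.png'%cam,cv2.resize(im[:,:,::-1],(768,576)) if cam=='wrist' else cv2.resize(im[130:300,170:340,::-1],(595,595),interpolation=3))
    for x in manip.trace('spice_jar',cam)[:3]:
        v,u=np.nonzero(x['pixels']&(d>0));w=world(cam,cal,u,v,d[v,u])
        print(cam,'jar',round(x['p'],2),x['box'],np.percentile(w,[2,98],0).round(4).tolist())
    v,u=np.nonzero(d>0);w=world(cam,cal,u,v,d[v,u])
    n=(abs(w[:,0]-.505)<.05)&(abs(w[:,1]+.014)<.05)
    for a,b in ((.172,.188),(.084,.092),(.12,.15)):
        m=n&(w[:,2]>a)&(w[:,2]<b)
        if m.sum()>4: print(cam,a,m.sum(),w[m].mean(0),cv2.minEnclosingCircle(w[m][:,:2].astype(np.float32)))
E
```

```text
clock: 23.15
position: [0.5042, -0.0137, 0.2201]
ee_rot: [0.463, 0.886, -0.001, 0.0]
ft_force: [-0.4, 0.2, -0.5]
grip_width: 0.509
grasp_force: 61.2
clock: 24.4
position: [0.5045, -0.011, 0.1848]
ee_rot: [0.462, 0.887, -0.0, 0.0]
ft_force: [-0.2, -0.6, -1.0]
grip_width: 0.51
grasp_force: 61.2
[ 0.50450084 -0.01103576  0.18481221]
wrist jar 0.79 [199.2, 176.0, 307.5, 319.3] [[0.4825, -0.0279, 0.1297], [0.5215, 0.0099, 0.2164]]
wrist 0.172 1650 [0.49493416 0.0005119  0.18155857] ((0.499775230884552, -0.006007900927215815), 0.03538745641708374)
wrist 0.084 1198 [ 0.4962082  -0.00251349  0.08792385] ((0.504569947719574, -0.013872048817574978), 0.0343841128051281)
wrist 0.12 657 [0.49456329 0.00364225 0.13764399] ((0.5037141442298889, -0.00929566752165556), 0.022917255759239197)
side jar 0.96 [229.5, 149.0, 261.6, 216.1] [[0.4856, -0.0367, 0.1124], [0.5294, -0.0013, 0.2155]]
side jar 0.94 [258.1, 152.9, 274.8, 192.4] [[0.549, 0.3378, 0.0111], [0.5923, 0.3678, 0.1061]]
side 0.172 350 [ 0.50648746 -0.02919729  0.18065621] ((0.5071266293525696, -0.014704518020153046), 0.03595404699444771)
side 0.084 297 [ 0.50608682 -0.01471663  0.08716523] ((0.5063778162002563, -0.015310287475585938), 0.03456149995326996)
side 0.12 464 [ 0.50700547 -0.03101919  0.13536363] ((0.5072565078735352, -0.018573304638266563), 0.02255067229270935)
```

View pics/f_side.png

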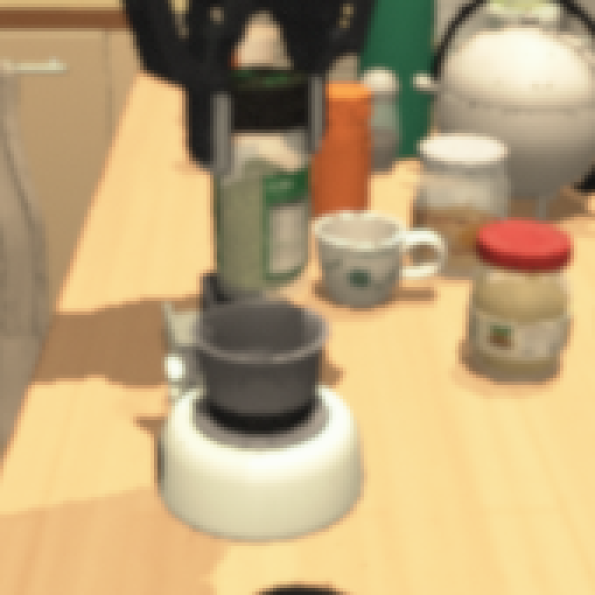

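View pics/f_wrist.png

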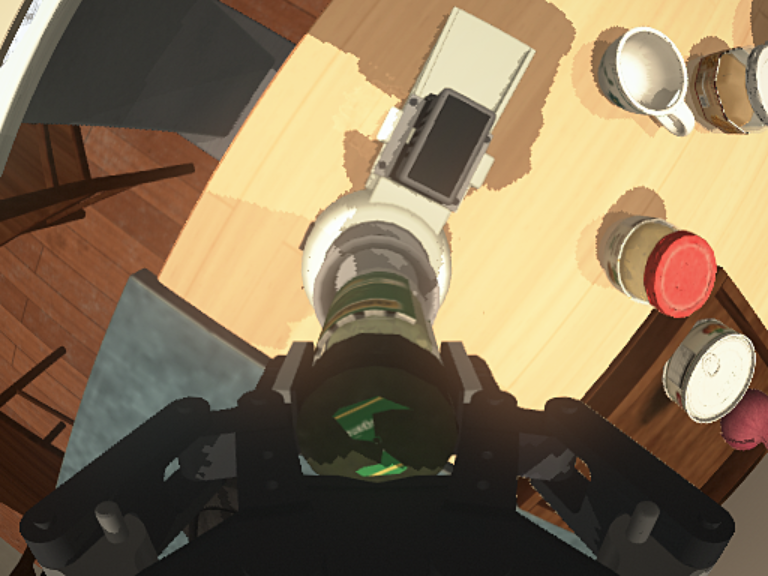

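The side picture shows the jar upright above the cradle, its bottom at about z = 0.11. The wrist picture shows the battery still home at display (445,145). Now I'll lower the jar in.

```bash
python3 -m pendant '[[-0.02,-0.01,0.1,0,0,0,-0.3],[-0.02,-0.01,0.25,0,0,0,-0.3],[-0.02,-0.01,0.4,0,0,0,-0.3],[-0.02,-0.01,0.5,0,0,0,-0.3],[-0.02,-0.01,0.6,0,0,0,-0.3],[-0.02,-0.01,0.7,0,0,0,-0.3],[-0.02,-0.01,0.78,0,0,0,-0.3],[-0.02,-0.01,0.84,0,0,0,-0.3],[-0.02,-0.01,0.88,0,0,0,-0.3],[-0.02,-0.01,0.88,0,0,0,-0.3]]'
```

```text
clock: 25.85
position: [0.5046, -0.0121, 0.1407]
ee_rot: [0.461, 0.887, -0.0, -0.0]
ft_force: [0.4, 0.3, -1.1]
grip_width: 0.513
grasp_force: 61.2
```

```bash
python3 -m pendant '[[0,0,0.05,0,0,0,-0.3],[0,0,0.1,0,0,0,-0.3],[0,0,0.15,0,0,0,-0.3],[0,0,0.2,0,0,0,-0.3],[0,0,0.25,0,0,0,-0.3],[0,0,0.3,0,0,0,-0.3],[0,0,0.35,0,0,0,-0.3],[0,0,0.38,0,0,0,-0.3],[0,0,0.41,0,0,0,-0.3],[0,0,0.41,0,0,0,-0.3]]'
```

```text
clock: 27.1
position: [0.5052, -0.0121, 0.1212]
ee_rot: [0.461, 0.887, -0.0, 0.001]
ft_force: [-2.6, -0.2, 13.3]
grip_width: 0.512
grasp_force: 60.9
```

```bash
python3 -m pendant '[[0,0,0.02,0,0,0,-0.3],[0,0,0.04,0,0,0,-0.3],[0,0,0.05,0,0,0,-0.3],[0,0,0.06,0,0,0,-0.3],[0,0,0.06,0,0,0,-0.3],[0,0,0.06,0,0,0,-0.3],[0,0,0.06,0,0,0,-0.3],[0,0,0.06,0,0,0,-0.3],[0,0,0.06,0,0,0,-0.3],[0,0,0.06,0,0,0,-0.3]]'
python3 - <<'E'
from h import *
o=manip.get_obs();print(o['position'])
for cam in ('wrist','side'):
    cal=manip.get_calibration(cam);im,d=manip.camera(cam)
    if cam=='wrist': np.savez('/tmp/w9.npz',im=im,d=d,**cal)
    cv2.imwrite('pics/g_%s.png'%cam,cv2.resize(im[:,:,::-1],(768,576)) if cam=='wrist' else cv2.resize(im[130:300,170:340,::-1],(595,595),interpolation=3))
    v,u=np.nonzero(d>0);w=world(cam,cal,u,v,d[v,u])
    r=np.hypot(w[:,0]-.505,w[:,1]+.0145);m=(r>.029)&(r<.034)&(w[:,2]>.045)&(w[:,2]<.11)&((w[:,1]<-.02) if cam=='side' else True)
    print(cam,'rim z',np.percentile(w[m][:,2],[50,90,97]).round(4),m.sum())
E
python3 bat.py w9
```

```text
clock: 28.35
position: [0.5065, -0.0118, 0.1205]
ee_rot: [0.461, 0.887, 0.0, 0.002]
ft_force: [-10.3, 0.2, 38.1]
grip_width: 0.512
grasp_force: 61.6
[ 0.50646181 -0.01179762  0.12045092]
wrist rim z [0.0703 0.0712 0.0717] 1275
side rim z [0.0604 0.0703 0.0709] 323
0.064 4247 [0.0609 0.0891 0.1189] 0.06972516065817272
0.03 438 [0.0501 0.0542 0.058 ] 0.03669855542654515
0.012 98 [0.058  0.0597 0.1591] 0.014749771983536443
end 0.18967630464617397
```

View pics/g_side.png

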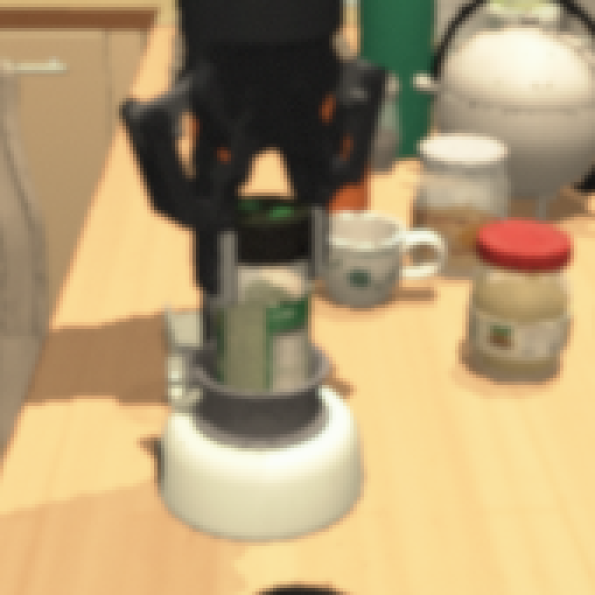

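The side picture shows the jar seated upright in the cradle, with the rim down at z ≈ 0.070 (18 mm travel), so it's on the lower stop. The push is higher than needed at 38 N, so I'll ease it a little and hand in.

```bash
python3 -m pendant '[[0,0,-0.01,0,0,0,-0.3],[0,0,-0.02,0,0,0,-0.3],[0,0,-0.03,0,0,0,-0.3],[0,0,-0.03,0,0,0,-0.3],[0,0,-0.03,0,0,0,-0.3],[0,0,-0.03,0,0,0,-0.3],[0,0,-0.03,0,0,0,-0.3],[0,0,-0.03,0,0,0,-0.3],[0,0,-0.03,0,0,0,-0.3],[0,0,-0.03,0,0,0,-0.3]]'
```

```text
clock: 29.7
position: [0.5061, -0.0118, 0.1206]
ee_rot: [0.461, 0.887, 0.0, 0.002]
ft_force: [-3.5, 0.6, 21.1]
grip_width: 0.514
grasp_force: 59.7
```

```bash
python3 -c "
from workcell import manip
print(manip.hand_in())"
```

```text
the job is handed in; nothing more can be done
None
```

I handed in the job at about 30 s: the battery is home in the shoe and released, and the arm is still holding the spice jar pressed down to the cradle's lower stop with about 21 N; I moved nothing else.

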